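# Rock a blender battery into its sprung charging dock and latch it

### The job

Put the stepped battery block of the cordless blender into the charging dock on the counter: contact end first, tilted, against the sprung contact, then rock it down until it lies flat and fully home, without forcing it. Let go, then slide the dock's keeper fully over the step of the block, and leave the other battery block, the tamper, the cup and the small milk jug where they are.

Things in the scene. Friction and masses are not known exactly. Their poses are not given: they have to be found in the camera images.
- block_center (a point): Stepped battery block to load: white plastic, 70 long (x), 36 wide (y), 46 mm high, 0.2 kg, upright on the counter. Point: middle of these extents, 23 mm above its underside. -x end: contact end, plain face with three brass strips. At the +x end the last 12 mm are only 16 mm high (the step), so the upper part, gripped by its y faces, runs from x = -35 to +23 mm. Its x axis goes along the dock's.
- dock: Dock: low steel frame fixed to the counter, 176 by 110, 12 mm high, round a black charging unit (140 by 70, flat top 30 mm up, x -61 to +79 mm from its middle). Origin on the counter at the frame's pocket mark; +x, the keeper end, towards the robot. The unit stands square in the frame but up to 6 mm off the origin in x and in y, differently each time: find it by feel. Block-to-dock force: under 40 N.
- pocket (a point): Nominal middle of the pocket's mouth, 30 mm up, dock axes (really up to 6 mm off with the unit). Pocket 74 (x) by 38 (y), 18 mm deep, rim bevelled 1.5 mm. The shoe leaves 65 mm free: a level block cannot drop in. Tilted over 18 degrees, contact end down, its edge stands on the floor, shoe pushed back; rocked flat it passes the end walls by 1.5 mm. Seated: centre 2 mm to +x of the pocket's, 35 mm up.
- shoe (a joint): Sprung steel contact shoe at the pocket's -x wall, 28 mm wide (y), 14 to 27 mm above the counter, flat-topped. 0: sticks out 9 mm into the pocket; 0.009: flush with the wall. Pushing it back towards -x takes 3 N at first, rising to 7.5 N at 9 mm; a seated block holds it at 0.005.
- keeper (a joint): Keeper travel in m: 0 open, 0.014 closed (10 mm over the step). A 4 mm steel plate on the unit's top, its grey upright tab 8 thick (x), 24 wide (y), 34 to 54 mm above the counter; open, the tab's middle is at x = +66 mm from the pocket's middle, y = 0. Push it from its +x side towards -x, about 2 N of friction; it stays where left. A block that is not flat stops it.
- spare_center (a point): The other battery block, for another appliance: 92 mm long (x), 36 mm wide, 46 mm high, white, plain, no step; point at its middle, 23 mm above its underside. It does not fit; leave it alone. The two blocks stand on either side of the dock; which is on which side varies.
- tamper: Steel coffee tamper, 58 mm across, 80 mm high, standing on the counter; origin under its middle. Leave it alone.
- cup: White mug, 76 mm across, 60 mm high; origin under its middle. Leave it alone.
- jug: Small steel milk jug, 80 mm across, 105 mm high; origin under its middle. Leave it alone.
Mind the look-alikes: they are no part of the job. Leave any green or purple look-alike of the dock alone.

How it is judged:
By the outcome, as a careful person would: the job done as asked, in the order asked, and still so for the second after the job is handed in, with the robot touching nothing.
It also fails if it takes over 72 s, if anything falls off the work surface, if the arm or the gripper's body presses on something with over 40 N, if the wrist force passes 120 N, or if a joint passes its speed limit or range.

### The arm

A 7-joint arm with a two-finger parallel gripper is mounted at the origin on the work surface. World frame = base frame: x ahead of the robot, y to its left, z up, the work surface at z = 0. Lengths are in mm, angles in rad, forces in N, time in s.
With the tool pointing down it reaches from about 425 to 950 mm from the base axis. Payload 16.7 kg.
Tool frame: the origin (TCP) lies at the very end of the fingers, on their centre line; the grasp point (between the pads) lies r.tcp_to_grasp behind it (r.tcp_to_grasp is the distance from the TCP to the grasp point, in mm); z points along the fingers, y is the line along which they close (so a half turn about z gives the same grasp; the last joint's range is limited). The gripper opens to 94 mm and grips with 3 to 60 N. Pads are 16 mm wide; open, the fingers measure 119 mm over their backs; the gripper's body (75 mm by 177 mm) begins 78 mm behind the grasp point.
Start: joints at [1.198, 0.426, 0.074, 1.606, -0.034, 1.111, -0.067], TCP at [149.778, -658.134, 205.467] pointing down, gripper open.
Joint ranges: [-2.85, 2.85], [-0.5, 2.14], [-1.23, 1.37], [0.21, 2.46], [-1.02, 4.16], [0.16, 2.05], [-2.73, 2.73]. Speed limits (rad/s): [1.89, 1.89, 2.39, 2.39, 3.01, 3.01, 3.01].

### API

Orientations are given as a unit quaternion [w, x, y, z].
In Python, from rig import r gives the robot as it stands.
- The arm moves only by the tool step_arm, never from a script. Its argument "moves" is a list of rows, each an object with "offset": the shift along the world's x, y, z in m, a list of three; "rotation": the turn, a rotation vector about the world's x, y, z in degrees, a list of three; "claw": the gripper command: -1 is fully open, 1 is shut, values between are in proportion. A call has 1 to 10 rows; each row shifts and turns the commanded pose from where the row before left it; what a row does not reach is not made up. A row lasts 1/8 s, in which the tool goes at most 62.5 mm and 10.7 degrees, less where a joint would pass 70% of its speed; a pose out of reach is approached as far as the arm can. A call is refused whole if a number of a shift passes 0.0625 or a number of a turn 10.7, either way. A call with a gripper value outside its range is refused whole. The fingers move at their own pace and stop on an object; "squeeze" is the grip in N (left out, the last holds). Time passes only in rows, so rows that do not move let the fingers close. It gives the time, the measured TCP pose, the force, the opening and the grip force at its end, in the units of the state.
- r.get_obs(): the state, without advancing time (a new reading comes with each control period).
- r.grab_frame(name): name is "scene" or "side" or "wrist"; returns (picture, depth): 384x512x3 uint8, blue, green, red; 384x512 float32, mm along the optical axis (not along the pixel's ray), 0 where there is no reading.
- r.camera_params(name): a dict with "camera_matrix" (3x3 intrinsics, pixels), "k1" (the pictures are not rectified: a ray, as slopes to the right and down, at radius r is drawn at 1 + k1 r^2 times it, then the intrinsics apply), "R" (3x3) and "t" (3): a world point X has camera coordinates R X + t. Camera axes: x right, y down, z forward; pixel columns grow to the right and rows downward; lengths in mm; the calibration is good to about 2 mm. A picture is of the moment at which its call begins: read the wrist's pose just before it. camera_params takes no time and is no camera call; for the wrist camera it gives the pose at the moment of the call.
- r.hand_in(): hands the job in; it is judged then, once.
The state is a dict: "clock": time; "joint_pos": joint angles; "qd": joint speeds; "effort": joint torques, N m; "tool_pos": TCP position; "tool_rot": TCP orientation; "force": force on the tool from outside, world axes, zero at the start; "ft_torque": the same for the moment, N m; "width": finger opening in mm; "gripper_force": force on a finger pad.
Only numpy, scipy, OpenCV 4.12 (cv2) and the standard library are available. Lean on these libraries where they do the work, as an engineer would, in place of code of your own. Each camera call takes 0.05 s, during which the arm holds its last target. There are 200 camera calls.

## Working session

There is one attempt and no reset: what is moved stays moved. The work goes in short steps, Python scripts to look and compute and a tool call to move; the robot and the scene stay as the last step left them, time stands still between calls to the robot, and variables do not carry over. Pictures are saved under pics/ and viewed, at most 10 in all, crops included, and the job is handed in when it is done.

Besides the shell and the picture viewer there is one more tool, called after "Emit:" as a command line: name --argument value ..., lists and objects as JSON in quotes. step_arm: Moves the arm, as the interface text tells. Its arguments: {"type":"object","properties":{"moves":{"type":"array","items":{"type":"object","properties":{"offset":{"type":"array","items":{"type":"number"}},"rotation":{"type":"array","items":{"type":"number"}},"claw":{"type":"number"}}}},"squeeze":{"type":"number"}},"required":["moves"]}

```bash
mkdir -p pics; ls; cat > h.py <<'E'
import numpy as np,cv2
from rig import r
def ray(name,uv,cp=None):
    c=cp or r.camera_params(name);K=np.array(c["camera_matrix"],float)
    uv=np.array(uv,float).reshape(-1,1,2)
    n=cv2.undistortPoints(uv,K,np.array([c["k1"],0,0,0,0.])).reshape(-1,2)
    R=np.array(c["R"]);t=np.array(c["t"]).ravel()
    d=np.c_[n,np.ones(len(n))]@R
    return -R.T@t,d
def onplane(name,uv,z,cp=None):
    o,d=ray(name,uv,cp); return o+d*((z-o[2])/d[:,2])[:,None]
def proj(name,X,cp=None):
    c=cp or r.camera_params(name);R=np.array(c["R"]);t=np.array(c["t"]).ravel()
    return cv2.projectPoints(np.array(X,float).reshape(-1,1,3),cv2.Rodrigues(R)[0],t,np.array(c["camera_matrix"],float),np.array([c["k1"],0,0,0,0.]))[0].reshape(-1,2)
E
python3 - <<'E'
from h import *
o=r.get_obs();print({k:np.round(v,3) for k,v in o.items()},r.tcp_to_grasp)
a,d=r.grab_frame("scene");b,e=r.grab_frame("side")
np.savez("f1.npz",a=a,d=d,b=b,e=e)
cv2.imwrite("pics/s1.png",a);cv2.imwrite("pics/s2.png",b)
for n in("scene","side","wrist"):
  c=r.camera_params(n);print(n,c)
E
```

```text
pics
{'clock': np.float64(0.0), 'joint_pos': array([ 1.197,  0.427,  0.074,  1.607, -0.034,  1.111, -0.067]), 'qd': array([ 0.001, -0.   , -0.001,  0.   ,  0.   ,  0.   , -0.001]), 'effort': array([ 0.0000e+00, -9.3583e+01,  3.6670e+00, -4.5421e+01, -4.9000e-02,
        2.0000e-02,  0.0000e+00]), 'tool_pos': array([ 149.691, -657.737,  204.791]), 'tool_rot': array([-0.001,  0.994,  0.112, -0.   ]), 'force': array([ 0.24 , -0.535,  0.113]), 'ft_torque': array([-0.05 , -0.019, -0.066]), 'gripper_force': np.float64(0.0), 'width': np.float64(94.178)} 18.8
scene {'camera_matrix': array([[377.1502121 ,   0.        , 249.04931708],
       [  0.        , 377.1502121 , 201.52574326],
       [  0.        ,   0.        ,   1.        ]]), 'k1': 0.028112281240339165, 'R': array([[ 0.00714083,  0.99985823,  0.01524915],
       [ 0.53277676,  0.00910076, -0.84620689],
       [-0.8462257 ,  0.01416701, -0.53263624]]), 't': array([  12.51966976, -202.56995344, 1522.59944316])}
side {'camera_matrix': array([[440.64833362,   0.        , 248.85160237],
       [  0.        , 440.64833362, 192.38283892],
       [  0.        ,   0.        ,   1.        ]]), 'k1': -0.07179512170562721, 'R': array([[-0.6877538 , -0.72587912, -0.00970614],
       [-0.55508567,  0.53445355, -0.63736905],
       [ 0.46784036, -0.43296525, -0.77049756]]), 't': array([ 310.52346809,  300.99103784, 1037.89240846])}
wrist {'camera_matrix': array([[293.64172581,   0.        , 256.65173609],
       [  0.        , 293.64172581, 190.65878019],
       [  0.        ,   0.        ,   1.        ]]), 'k1': 0.017369290732776713, 'R': array([[ 0.22152788, -0.97515304, -0.00139779],
       [-0.94281373, -0.21454694,  0.25509192],
       [-0.24905356, -0.05519211, -0.9669158 ]]), 't': array([-674.2737552 ,  -26.60149253,  391.43304053])}
```

View pics/s1.png

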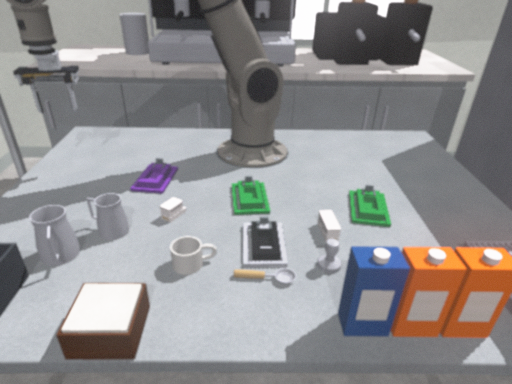

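View pics/s2.png

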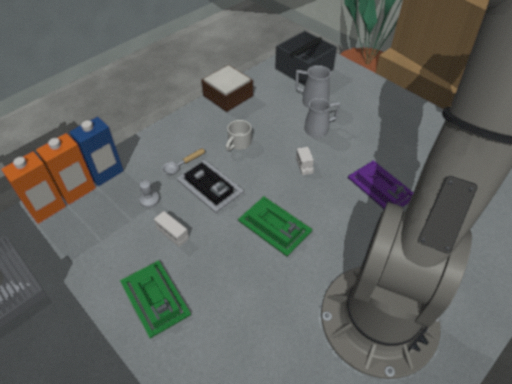

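Scene view: the real dock (steel frame, black unit) is at (264,243). The look-alikes are green docks at (250,197) and (370,207) and a purple one at (155,177). White block candidates are (172,208), short with a step, and (329,225), longer and plain. The tamper is at (330,255), the cup at (188,255) and the small jug at (111,217), with a larger jug at (55,235). In the side view the stepped candidate is at (305,160), the plain one at (171,226) and the dock at (210,184).

```bash
python3 - <<'E'
from h import *
f=np.load("f1.npz");a,b=f["a"],f["b"]
c1=cv2.resize(a[185:235,140:210],None,fx=5,fy=5,interpolation=cv2.INTER_CUBIC)
c2=cv2.resize(b[140:185,280:350],None,fx=5,fy=5,interpolation=cv2.INTER_CUBIC)
c3=cv2.resize(a[205:280,230:350],None,fx=5,fy=5,interpolation=cv2.INTER_CUBIC)
im=np.zeros((620,705,3),np.uint8);im[:250,:350]=c1;im[:225,355:]=c2;im[250:620,:600]=c3[:370]
cv2.imwrite("pics/c1.png",im[:600])
print(onplane("scene",[[172,202],[329,216]],46),onplane("side",[[305,155],[171,220]],46))
print(onplane("scene",[[264,243]],12),onplane("side",[[210,184]],12))
print(onplane("scene",[[188,268],[330,266],[111,236]],0))
E
```

```text
[[ 460.01844524 -242.10004206   46.        ]
 [ 525.72623519  206.65087863   46.        ]] [[ 459.81815799 -240.9315751    46.        ]
 [ 545.68948939  196.31261367   46.        ]]
[[605.98179779  22.74724226  12.        ]] [[594.30235275  22.18373961  12.        ]]
[[ 6.91838074e+02 -1.68551138e+02  0.00000000e+00]
 [ 6.80912137e+02  1.85913207e+02  0.00000000e+00]
 [ 5.64567081e+02 -3.95500840e+02 -1.13686838e-13]]
```

View pics/c1.png

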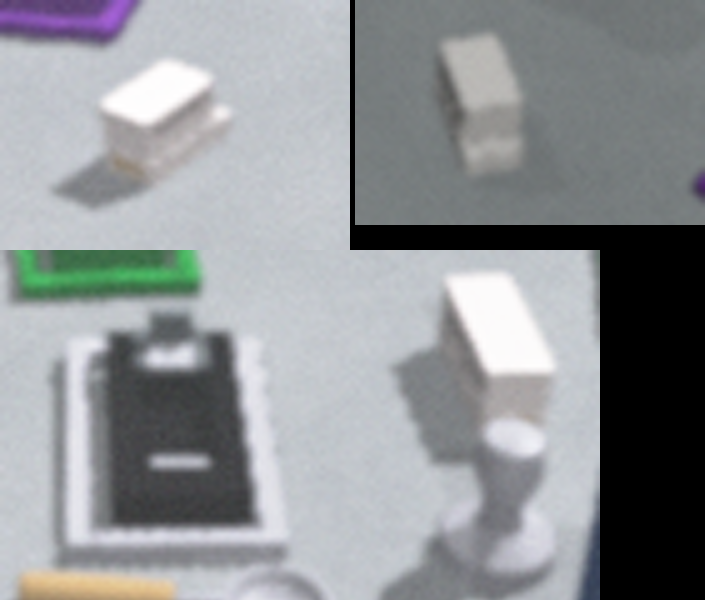

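Confirmed: the block at scene (172,208) has the step (towards the robot) and brass at its far end, so it is the target. The one at (329,225) is the plain spare. I'm moving above the target.

Emit:
step_arm --moves '[{"offset": [0.025, 0.04, 0]}, {"offset": [0.035, 0.045, 0]}, {"offset": [0.035, 0.046, 0]}, {"offset": [0.035, 0.047, 0]}, {"offset": [0.035, 0.047, 0]}, {"offset": [0.035, 0.047, 0]}, {"offset": [0.035, 0.047, 0]}, {"offset": [0.035, 0.047, 0]}, {"offset": [0.03, 0.04, 0]}, {"offset": [0, 0, 0]}]'

```text
$.moves[0]: bad value
```

```bash
python3 - <<'E'
from h import *
o=r.get_obs();print(o["clock"],o["tool_pos"],o["tool_rot"],o["joint_pos"])
cp=r.camera_params("wrist");a,d=r.grab_frame("wrist")
cv2.imwrite("pics/w1.png",a);np.savez("w1.npz",a=a,d=d)
m=((a.min(2)>150)).astype(np.uint8)
n,l,s,c=cv2.connectedComponentsWithStats(m)
# points from depth
K=cp["camera_matrix"]
uv=np.stack(np.meshgrid(np.arange(512),np.arange(384)),-1).reshape(-1,2).astype(float)
O,D=ray("wrist",uv,cp);P=(O+D*d.reshape(-1,1)).reshape(384,512,3)
np.save("P.npy",P)
t=(abs(P[...,2]-46)<6)&(d>0)&(np.hypot(P[...,0]-460,P[...,1]+242)<80)
print(t.sum());q=P[t][:,:2].astype(np.float32);print(cv2.minAreaRect(q),np.median(P[t][:,2]))
t=(abs(P[...,2]-16)<5)&(d>0)&(np.hypot(P[...,0]-460,P[...,1]+242)<60);print(t.sum(),P[t].mean(0))
E
```

```text
0.1 [ 149.71546541 -657.79278718  204.87426009] [-5.46378519e-04  9.93744358e-01  1.11677409e-01 -9.62088952e-05] [ 1.19749328  0.42663951  0.07382094  1.60652124 -0.03409206  1.11079951
 -0.06708305]
0
((0.0, 0.0), (0.0, 0.0), 0.0) nan
0 [nan nan nan]
  return _methods._mean(a, axis=axis, dtype=dtype,
  ret = ret.dtype.type(ret / rcount)
<stdin>:14: RuntimeWarning: Mean of empty slice.
  ret = um.true_divide(
```

View pics/w1.png

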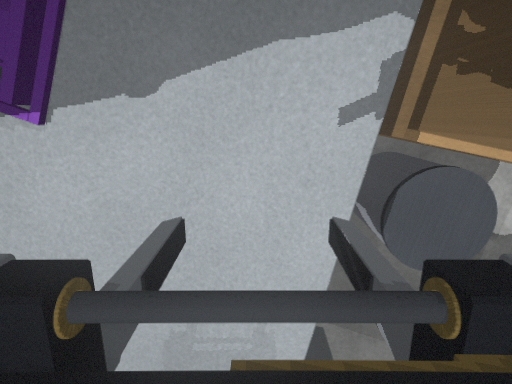

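The move was refused because rows need all three keys. This picture is still from the start pose: the fingers are at (180,230) and (335,230), the purple look-alike is at the left, and up in the image is tool +x.

Emit:
step_arm --moves '[{"offset": [0.025, 0.04, 0], "rotation": [0, 0, 0], "claw": -1}, {"offset": [0.035, 0.045, 0.01], "rotation": [0, 0, 0], "claw": -1}, {"offset": [0.035, 0.046, 0.01], "rotation": [0, 0, 0], "claw": -1}, {"offset": [0.035, 0.047, 0.01], "rotation": [0, 0, 0], "claw": -1}, {"offset": [0.035, 0.047, 0], "rotation": [0, 0, 0], "claw": -1}, {"offset": [0.035, 0.047, 0], "rotation": [0, 0, 0], "claw": -1}, {"offset": [0.035, 0.047, 0], "rotation": [0, 0, 0], "claw": -1}, {"offset": [0.035, 0.047, 0], "rotation": [0, 0, 0], "claw": -1}, {"offset": [0.03, 0.04, 0], "rotation": [0, 0, 0], "claw": -1}, {"offset": [0, 0, 0], "rotation": [0, 0, 0], "claw": -1}]'

```text
clock: 1.4
tool_pos: [451.8, -248.8, 235.4]
tool_rot: [-0.0, 0.993, 0.115, 0.0]
force: [0.1, -0.9, -0.6]
width: 94.1
gripper_force: 0.0
```

```bash
cat >> h.py <<'E'
def cloud(name):
    cp=r.camera_params(name);a,d=r.grab_frame(name)
    uv=np.stack(np.meshgrid(np.arange(512),np.arange(384)),-1).reshape(-1,2).astype(float)
    O,D=ray(name,uv,cp)
    return a,d,(O+D*d.reshape(-1,1)).reshape(384,512,3),cp
E
python3 - <<'E'
from h import *
o=r.get_obs();print(o["clock"],o["tool_pos"],o["tool_rot"],o["joint_pos"])
a,d,P,cp=cloud("wrist")
cv2.imwrite("pics/w2.png",a);np.savez("w2.npz",a=a,d=d,P=P)
near=(d>0)&(np.hypot(P[...,0]-460,P[...,1]+242)<70)
for z,w in((46,5),(16,5)):
  t=near&(abs(P[...,2]-z)<w)&(a.min(2)>120)
  n,l,s,c=cv2.connectedComponentsWithStats(t.astype(np.uint8))
  if n>1:
    k=1+s[1:,4].argmax();q=P[l==k];print(z,s[k],q.mean(0),cv2.minAreaRect(q[:,:2].astype(np.float32)))
E
```

```text
1.4 [ 451.75062587 -248.78748656  235.40166452] [-4.07789979e-04  9.93422134e-01  1.14508645e-01  2.61282325e-04] [ 0.58349208  0.14897161 -0.22604398  1.91145443  0.03653354  1.08508611
 -0.99846502]
46 [ 230  137   52   51 1287] [ 464.9323121  -243.68980864   46.20098908] ((464.3791809082031, -243.4718475341797), (35.58956527709961, 57.8526611328125), 58.617767333984375)
16 [226 160  21  29 121] [ 433.99325663 -222.68518018   16.34719993] ((435.31475830078125, -221.8417205810547), (41.57231140136719, 18.97136878967285), 33.08248519897461)
```

View pics/w2.png

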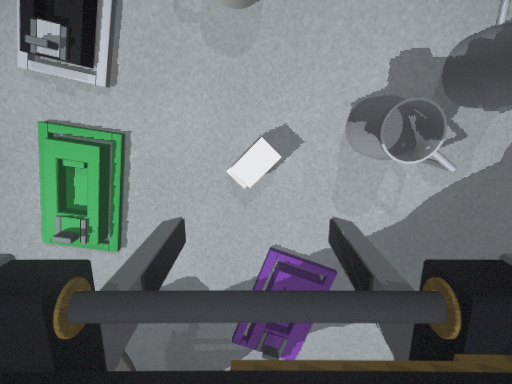

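The target block is at (255,163), step end lower left, and the purple look-alike at (285,300) is close behind it. I'll check finger clearance before going down.

```bash
python3 - <<'E'
from h import *
f=np.load("w2.npz");a,P,d=f["a"].astype(int),f["P"],f["d"]
m=(a[...,0]>a[...,1]+25)&(d>0)&(P[...,2]<60)&(P[...,2]>3)
for ang in(146.5,148.6):
  c,s=np.cos(np.radians(ang)),np.sin(np.radians(ang))
  q=P[m][:,:2]-[464.4,-243.5]
  u=np.c_[q@[c,s],q@[-s,c]]
  print(m.sum(),u.min(0),u.max(0)); k=np.abs(u[:,0])<25
  print(u[k].min(0) if k.any() else None,u[k].max(0) if k.any() else None)
E
```

```text
3879 [ 30.21288176 114.65941722] [234.55973913 286.81390341]
None None
3879 [ 37.94270922 111.65528527] [241.62535817 279.91396837]
None None
```

Emit:
step_arm --moves '[{"offset": [0.003, 0.001, -0.02], "rotation": [0, 0, -9], "claw": -0.28}, {"offset": [0.003, 0.001, -0.02], "rotation": [0, 0, -9], "claw": -0.28}, {"offset": [0.003, 0.001, -0.02], "rotation": [0, 0, -9], "claw": -0.28}, {"offset": [0.003, 0.001, -0.02], "rotation": [0, 0, -9], "claw": -0.28}, {"offset": [0.001, 0.001, -0.02], "rotation": [0, 0, -9], "claw": -0.28}, {"offset": [0, 0, 0], "rotation": [0, 0, 0], "claw": -0.28}]'

```text
clock: 2.2
tool_pos: [461.2, -247.8, 134.3]
tool_rot: [0.0, 0.961, -0.277, -0.001]
force: [-0.4, 0.0, 0.9]
width: 59.7
gripper_force: 0.0
```

```bash
python3 - <<'E'
from h import *
o=r.get_obs();print(o["clock"],o["tool_pos"],o["tool_rot"])
w,x,y,z=o["tool_rot"];print("tool x yaw",np.degrees(2*np.arctan2(y,x)))
a,d,P,cp=cloud("wrist")
near=(d>0)&(np.hypot(P[...,0]-460,P[...,1]+242)<70)
for z,w in((46,4),(16,4)):
  t=near&(abs(P[...,2]-z)<w)&(a.min(2)>120)
  n,l,s,c=cv2.connectedComponentsWithStats(t.astype(np.uint8))
  if n>1:
    k=1+s[1:,4].argmax();q=P[l==k];print(z,s[k],q.mean(0),cv2.minAreaRect(q[:,:2].astype(np.float32)))
E
```

```text
2.2 [ 461.24176961 -247.83971072  134.31908442] [ 2.17184339e-05  9.60732808e-01 -2.77471799e-01 -1.36825622e-03]
tool x yaw -32.218774087346894
46 [ 232  163   39   59 2255] [ 465.32119445 -244.56030444   46.19460735] ((464.7328796386719, -244.0550079345703), (35.99884033203125, 57.59035110473633), 58.05426788330078)
16 [236 222  19   1  19] [ 434.02641428 -215.92962443   15.84538311] ((433.9907531738281, -215.91204833984375), (19.406417846679688, 0.87148118019104), 58.824615478515625)
```

Emit:
step_arm --moves '[{"offset": [0.0035, 0.004, -0.035], "rotation": [0, 0, 0.2], "claw": -0.28}, {"offset": [0, 0, -0.035], "rotation": [0, 0, 0], "claw": -0.28}, {"offset": [0, 0, -0.025], "rotation": [0, 0, 0], "claw": -0.28}, {"offset": [0, 0, -0.015], "rotation": [0, 0, 0], "claw": -0.28}, {"offset": [0, 0, 0], "rotation": [0, 0, 0], "claw": -0.28}]'

```text
clock: 2.88
tool_pos: [466.1, -243.5, 25.4]
tool_rot: [-0.0, 0.961, -0.275, -0.0]
force: [0.3, -0.4, 0.4]
width: 60.1
gripper_force: 0.0
```

Emit:
step_arm --moves '[{"offset": [0, 0, 0], "rotation": [0, 0, 0], "claw": 1}, {"offset": [0, 0, 0], "rotation": [0, 0, 0], "claw": 1}, {"offset": [0, 0, 0], "rotation": [0, 0, 0], "claw": 1}, {"offset": [0, 0, 0], "rotation": [0, 0, 0], "claw": 1}, {"offset": [0, 0, 0], "rotation": [0, 0, 0], "claw": 1}]' --squeeze 35

```text
clock: 3.5
tool_pos: [466.6, -243.5, 26.2]
tool_rot: [0.0, 0.961, -0.275, 0.0]
force: [-0.2, -0.7, 8.4]
width: 35.7
gripper_force: 35.0
```

Emit:
step_arm --moves '[{"offset": [0, 0, 0.03], "rotation": [0, 0, 0], "claw": 1}, {"offset": [0, 0.005, 0.05], "rotation": [0, 0, 0], "claw": 1}, {"offset": [0.005, 0.04, 0.05], "rotation": [0, 0, 5], "claw": 1}, {"offset": [0.01, 0.045, 0.01], "rotation": [0, 0, 6], "claw": 1}, {"offset": [0.01, 0.045, 0], "rotation": [0, 0, 6], "claw": 1}, {"offset": [0.01, 0.045, 0], "rotation": [0, 0, 6], "claw": 1}, {"offset": [0.01, 0.045, 0], "rotation": [0, 0, 6], "claw": 1}, {"offset": [0.01, 0.035, 0], "rotation": [0, 0, 3], "claw": 1}, {"offset": [0, 0, 0], "rotation": [0, 0, 0], "claw": 1}]'

```text
clock: 4.62
tool_pos: [521.4, 18.7, 164.2]
tool_rot: [-0.001, 1.0, 0.003, 0.0]
force: [0.4, -0.7, -2.6]
width: 36.0
gripper_force: 35.0
```

```bash
python3 - <<'E'
from h import *
o=r.get_obs();print(o["clock"],o["tool_pos"],o["tool_rot"],o["force"],o["width"])
a,d,P,cp=cloud("wrist")
cv2.imwrite("pics/w3.png",a);np.savez("w3.npz",a=a,d=d,P=P,**{k:cp[k] for k in("R","t")})
near=(d>0)&(abs(P[...,0]-600)<120)&(abs(P[...,1]-22)<90)
for z,w,lo,hi in((12,4,100,256),(30,4,0,90)):
  t=near&(abs(P[...,2]-z)<w)&(a.max(2)<hi)&(a.max(2)>=lo)
  n,l,s,c=cv2.connectedComponentsWithStats(t.astype(np.uint8))
  k=1+s[1:,4].argmax();q=P[l==k];print(z,s[k],cv2.minAreaRect(q[:,:2].astype(np.float32)),q.min(0),q.max(0))
E
```

```text
4.625 [521.39214449  18.71993245 164.23965508] [-5.00518555e-04  9.99996453e-01  2.61291284e-03  1.29511068e-04] [ 0.40140757 -0.70802982 -2.58967082] 35.97602227966895
12 [ 199   20  108  170 5396] ((597.8770751953125, 22.84463882446289), (176.2195281982422, 110.29198455810547), 1.037783145904541) [509.15259147 -33.69010281   8.09289304] [686.16202387  78.53554843  15.14614124]
30 [ 214   34   72  142 5583] ((599.3775634765625, 25.53887176513672), (139.67288208007812, 70.10198211669922), 1.0238463878631592) [529.93928064 -10.51731836  26.04407384] [669.22502937  61.33685516  33.99223953]
```

View pics/w3.png

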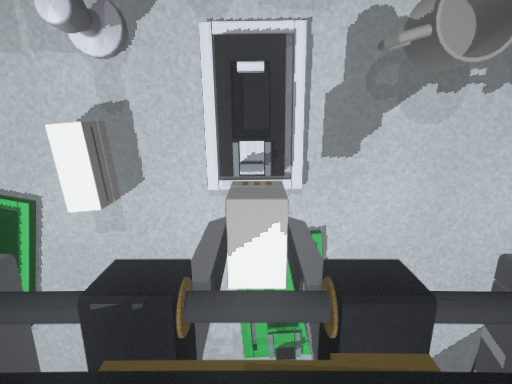

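Wrist view: the dock fills (200–305, 20–190), the pocket is around (250,100) with the shoe at (250,67) and the keeper at (252,155). The held block is at (257,230) with its brass end facing the pocket. Now I'll measure the pocket and the block from the same image.

```bash
python3 - <<'E'
from h import *
f=np.load("w3.npz");a,P,d=f["a"],f["P"],f["d"]
ang=np.radians(181.03);c,s=np.cos(ang),np.sin(ang)
q=P[...,:2]-[608.4,25.7];U=q@[c,s];V=q@[-s,c];Z=P[...,2]
ok=d>0
m=ok&(abs(U)<45)&(abs(V)<28)&(Z<27)
for lab,mm in(("floor",ok&(abs(U)<45)&(abs(V)<28)&(Z<16)),("in<27",m)):
  print(lab,mm.sum(),[np.percentile(x[mm],[0,1,50,99,100]).round(1) for x in(U,V,Z)])
b=ok&(U>30)&(U<160)&(abs(V)<40)
for u in range(-50,100,6):
  t=ok&(abs(U-u)<2)&(abs(V)<6); 
  if t.any(): print(u,np.round(np.median(Z[t]),1),end='; ')
print()
t=ok&(Z>46)&(Z<60)&(U>50)&(U<80)&(abs(V)<25);print("tab",t.sum(),U[t].min(),U[t].max(),V[t].min(),V[t].max())
# block top, white, z high
t=ok&(Z>140)&(Z<215)&(a.min(2)>120)&(abs(P[...,1]-19)<40)
n,l,st,_=cv2.connectedComponentsWithStats(t.astype(np.uint8));k=1+st[1:,4].argmax();t=l==k
print(st[k],np.median(Z[t]));tt=t&(abs(Z-np.median(Z[t]))<3);print(cv2.minAreaRect(P[tt][:,:2].astype(np.float32)),P[tt].min(0),P[tt].max(0))
E
```

```text
floor 2311 [array([-36.8, -34.9,   1.7,  36.5,  36.9]), array([-19. , -18.8,  -0. ,  18.6,  18.7]), array([10. , 10.5, 12.2, 14.2, 16. ])]
in<27 2573 [array([-36.8, -36.2,   0.3,  36.9,  37. ]), array([-19.1, -18.9,  -0.3,  18.7,  19.1]), array([10. , 10.6, 12.3, 26.8, 27. ])]
-50 30.1; -44 30.4; -38 29.4; -32 27.3; -26 12.6; -20 12.4; -14 12.3; -8 12.1; -2 12.1; 4 12.3; 10 12.0; 16 12.1; 22 12.2; 28 12.4; 34 12.3; 40 31.5; 46 34.8; 52 34.7; 58 275.7; 64 295.0; 70 288.3; 76 184.0; 82 184.2; 88 183.9; 94 184.3; 
tab 204 61.022790153701756 69.34810529378609 -11.173586558379943 11.93945197729982
[ 222  181   70  107 6260] 184.13416789564366
((520.3590698242188, 18.84496307373047), (57.8450813293457, 36.06216812133789), 0.5757127404212952) [491.3033783    0.62557126 181.14394802] [549.28837699  36.92814729 186.36268557]
```

Pocket centre is at (608.4, 25.7) with dock yaw 1.0°, and the TCP in block coordinates is about (-7, 0, +3). I'm tilting 23° and moving above.

Emit:
step_arm --moves '[{"offset": [0.018, 0.0015, 0], "rotation": [-0.1, 6, 0.2], "claw": 1}, {"offset": [0.02, 0.0015, -0.01], "rotation": [-0.1, 6, 0.2], "claw": 1}, {"offset": [0.02, 0.0015, -0.02], "rotation": [-0.1, 6, 0.2], "claw": 1}, {"offset": [0.02, 0.0015, -0.025], "rotation": [-0.1, 5, 0], "claw": 1}, {"offset": [0.015, 0.001, -0.02], "rotation": [0, 0, 0], "claw": 1}, {"offset": [0, 0, 0], "rotation": [0, 0, 0], "claw": 1}, {"offset": [0, 0, 0], "rotation": [0, 0, 0], "claw": 1}]'

```text
clock: 5.55
tool_pos: [613.8, 22.0, 90.0]
tool_rot: [0.003, 0.98, 0.005, -0.199]
force: [-0.7, -0.4, -1.6]
width: 35.7
gripper_force: 35.0
```

```bash
cat >> h.py <<'E'
from scipy.spatial.transform import Rotation as Ro
ang=np.radians(181.03);DU=np.array([np.cos(ang),np.sin(ang)]);DV=np.array([-DU[1],DU[0]]);PC=np.array([608.4,25.7])
def st(bx=-7,bz=3):
    o=r.get_obs();p=o["tool_pos"];w,x,y,z=o["tool_rot"];R=Ro.from_quat([x,y,z,w]).as_matrix()
    tx=R[:,0];th=np.degrees(np.arcsin(-tx[2]));yaw=np.degrees(np.arctan2(tx[1],tx[0]));ty=R[:,1]
    u,v=(p[:2]-PC)@DU,(p[:2]-PC)@DV
    t=np.radians(th);du,dz=28*np.cos(t)-26*np.sin(t),28*np.sin(t)+26*np.cos(t)
    print(f"t={o['clock']:.2f} tcp {p.round(1)} tilt {th:.2f} yaw {yaw:.2f} roll {np.degrees(ty[2]):.2f} | u {u:.2f} v {v:.2f} edge u {u-du:.2f} z {p[2]-dz:.2f} F {np.round(o['force'],1)} w {o['width']:.1f}")
    return o
E
python3 - <<'E'
from h import *
st()
a,d,P,cp=cloud("wrist")
cv2.imwrite("pics/w4.png",a);np.savez("w4.npz",a=a,d=d,P=P)
q=P[...,:2]-PC;U=q@DU;V=q@DV;Z=P[...,2];ok=d>0
t=ok&(abs(Z-30)<3)&(a.max(2)<90)&(abs(U)<90)&(abs(V)<45)
print(t.sum(),cv2.minAreaRect(P[t][:,:2].astype(np.float32)),[np.percentile(x[t],[0.5,99.5]) for x in(U,V)])
t=ok&(Z>75)&(a.min(2)>110)&(abs(V)<40)&(abs(U)<60)
n,l,s,_=cv2.connectedComponentsWithStats(t.astype(np.uint8));k=1+s[1:,4].argmax();t=l==k
print(s[k],[np.percentile(x[t],[0.5,50,99.5]) for x in(U,V,Z)])
E
```

```text
t=5.55 tcp [613.8  22.   90. ] tilt 22.97 yaw 0.51 roll 0.26 | u -5.35 v 3.76 edge u -20.98 z 55.14 F [-0.7 -0.4 -1.6] w 35.7
5390 ((619.172607421875, 25.77602767944336), (101.82746887207031, 70.01422119140625), 0.9866718053817749) [array([-61.36936641,  36.31961951]), array([-34.54720951,  34.84080878])]
[ 225  187   64  101 6013] [array([-38.1114067 , -16.50850471,  14.12861012]), array([-14.03802949,   3.70295867,  21.39604969]), array([ 76.55119934, 106.95328277, 119.98919459])]
```

View pics/w4.png

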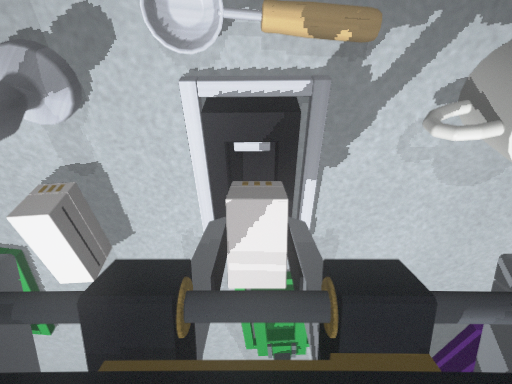

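The block is over the pocket, with its contact end at (257,183) and the shoe at (252,147). It sits 3.8 mm off in v, so I'll correct that and go down in front of the shoe.

Emit:
step_arm --moves '[{"offset": [0.001, 0.004, 0], "rotation": [0.25, 0, 0.5], "claw": 1}, {"offset": [0, 0, 0], "rotation": [0, 0, 0], "claw": 1}, {"offset": [0, 0, -0.012], "rotation": [0, 0, 0], "claw": 1}, {"offset": [0, 0, -0.01], "rotation": [0, 0, 0], "claw": 1}, {"offset": [0, 0, 0], "rotation": [0, 0, 0], "claw": 1}]'

```text
clock: 6.22
tool_pos: [614.4, 26.6, 65.8]
tool_rot: [0.002, 0.98, 0.01, -0.2]
force: [0.4, -0.4, -2.0]
width: 35.7
gripper_force: 35.0
```

```bash
python3 -c "
from h import *
st()"
```

```text
t=6.22 tcp [614.4  26.6  65.8] tilt 23.12 yaw 1.17 roll -0.01 | u -5.97 v -0.81 edge u -21.51 z 30.89 F [ 0.4 -0.4 -2. ] w 35.7
```

Emit:
step_arm --moves '[{"offset": [0.0005, -0.0008, 0], "rotation": [0, 0, -0.1], "claw": 1}, {"offset": [0, 0, -0.004], "rotation": [0, 0, 0], "claw": 1}, {"offset": [0, 0, -0.004], "rotation": [0, 0, 0], "claw": 1}, {"offset": [0, 0, 0], "rotation": [0, 0, 0], "claw": 1}]'

```text
clock: 6.72
tool_pos: [615.4, 26.0, 58.8]
tool_rot: [0.002, 0.98, 0.009, -0.2]
force: [0.0, -0.2, -2.4]
width: 35.5
gripper_force: 35.0
```

```bash
python3 -c "
from h import *
st()"
```

```text
t=6.72 tcp [615.4  26.   58.8] tilt 23.03 yaw 1.08 roll -0.01 | u -7.01 v -0.15 edge u -22.60 z 23.88 F [ 0.  -0.2 -2.4] w 35.5
```

Emit:
step_arm --moves '[{"offset": [0, 0, -0.004], "rotation": [0, 0, 0], "claw": 1}, {"offset": [0, 0, -0.004], "rotation": [0, 0, 0], "claw": 1}, {"offset": [0, 0, -0.0015], "rotation": [0, 0, 0], "claw": 1}, {"offset": [0, 0, 0], "rotation": [0, 0, 0], "claw": 1}]'

```text
clock: 7.22
tool_pos: [615.6, 26.0, 49.5]
tool_rot: [0.002, 0.98, 0.009, -0.199]
force: [0.5, -0.4, -1.1]
width: 35.6
gripper_force: 35.0
```

```bash
python3 -c "
from h import *
st()"
```

```text
t=7.22 tcp [615.6  26.   49.5] tilt 23.01 yaw 1.08 roll -0.01 | u -7.19 v -0.14 edge u -22.80 z 14.60 F [ 0.5 -0.4 -1.1] w 35.6
```

Emit:
step_arm --moves '[{"offset": [0, 0, -0.001], "rotation": [0, 0, 0], "claw": 1}, {"offset": [0, 0, -0.001], "rotation": [0, 0, 0], "claw": 1}, {"offset": [0, 0, 0], "rotation": [0, 0, 0], "claw": 1}]'

```text
clock: 7.6
tool_pos: [615.5, 26.0, 47.6]
tool_rot: [0.002, 0.98, 0.009, -0.199]
force: [-0.3, 0.1, -1.5]
width: 35.6
gripper_force: 35.0
```

```bash
python3 -c "
from h import *
st()"
```

```text
t=7.60 tcp [615.5  26.   47.6] tilt 23.01 yaw 1.08 roll -0.02 | u -7.11 v -0.20 edge u -22.72 z 12.74 F [-0.3  0.1 -1.5] w 35.6
```

Emit:
step_arm --moves '[{"offset": [0, 0, -0.0007], "rotation": [0, 0, 0], "claw": 1}, {"offset": [0, 0, -0.0005], "rotation": [0, 0, 0], "claw": 1}, {"offset": [0, 0, 0], "rotation": [0, 0, 0], "claw": 1}]'

```text
clock: 7.98
tool_pos: [615.5, 26.0, 46.6]
tool_rot: [0.002, 0.98, 0.009, -0.199]
force: [-3.7, -0.0, 2.7]
width: 35.6
gripper_force: 35.0
```

```bash
python3 -c "
from h import *
st()"
```

```text
t=7.97 tcp [615.5  26.   46.6] tilt 23.01 yaw 1.08 roll -0.01 | u -7.11 v -0.14 edge u -22.71 z 11.69 F [-3.7 -0.   2.7] w 35.6
```

The floor is felt at edge z 11.7, and the shoe is already pushing back at about 3.5 N. Both match the model, so I'm pushing the shoe back.

Emit:
step_arm --moves '[{"offset": [0.0015, 0, 0.0003], "rotation": [0, 0, 0], "claw": 1}, {"offset": [0.0015, 0, 0], "rotation": [0, 0, 0], "claw": 1}, {"offset": [0.0015, 0, 0], "rotation": [0, 0, 0], "claw": 1}, {"offset": [0.0013, 0.0001, 0], "rotation": [0, 0, 0], "claw": 1}, {"offset": [0, 0, 0], "rotation": [0, 0, 0], "claw": 1}]'

```text
clock: 8.6
tool_pos: [620.6, 26.1, 46.6]
tool_rot: [0.002, 0.98, 0.009, -0.2]
force: [-7.2, -0.6, 2.8]
width: 35.8
gripper_force: 35.0
```

```bash
python3 -c "
from h import *
st()"
```

```text
t=8.60 tcp [620.6  26.1  46.6] tilt 23.11 yaw 1.09 roll -0.01 | u -12.23 v -0.20 edge u -27.77 z 11.65 F [-7.2 -0.6  2.8] w 35.8
```

Emit:
step_arm --moves '[{"offset": [0.0008, 0, 0.0001], "rotation": [0, 0, 0], "claw": 1}, {"offset": [0.0006, 0, 0], "rotation": [0, 0, 0], "claw": 1}, {"offset": [0, 0, 0], "rotation": [0, 0, 0], "claw": 1}]'

```text
clock: 8.98
tool_pos: [621.8, 26.1, 46.6]
tool_rot: [0.002, 0.98, 0.009, -0.2]
force: [-7.5, -0.1, 1.5]
width: 35.9
gripper_force: 35.0
```

```bash
python3 -c "
from h import *
st()"
```

```text
t=8.97 tcp [621.8  26.1  46.6] tilt 23.13 yaw 1.08 roll -0.01 | u -13.44 v -0.13 edge u -28.98 z 11.68 F [-7.5 -0.1  1.5] w 35.9
```

Emit:
step_arm --moves '[{"offset": [0.0006, 0, 0], "rotation": [0, 0, 0], "claw": 1}, {"offset": [0, 0, 0], "rotation": [0, 0, 0], "claw": 1}]'

```text
clock: 9.22
tool_pos: [622.4, 26.1, 46.6]
tool_rot: [0.002, 0.98, 0.009, -0.201]
force: [-7.2, 0.0, 1.7]
width: 35.8
gripper_force: 35.0
```

```bash
python3 -c "
from h import *
st()"
```

```text
t=9.22 tcp [622.4  26.1  46.6] tilt 23.14 yaw 1.09 roll -0.01 | u -13.99 v -0.18 edge u -29.52 z 11.66 F [-7.2  0.   1.7] w 35.8
```

Emit:
step_arm --moves '[{"offset": [0.0005, 0, 0], "rotation": [0, 0, 0], "claw": 1}, {"offset": [0, 0, 0], "rotation": [0, 0, 0], "claw": 1}]'

```text
clock: 9.48
tool_pos: [622.8, 26.1, 46.6]
tool_rot: [0.002, 0.98, 0.009, -0.201]
force: [-8.3, -0.9, 1.9]
width: 35.5
gripper_force: 35.0
```

```bash
python3 -c "
from h import *
st()"
```

```text
t=9.47 tcp [622.8  26.1  46.6] tilt 23.15 yaw 1.09 roll -0.01 | u -14.40 v -0.17 edge u -29.93 z 11.66 F [-8.3 -0.9  1.9] w 35.5
```

Light wall contact is felt at about the predicted position, so I'm starting the rock, following the clearance path.

Emit:
step_arm --moves '[{"offset": [-0.0009, 0, -0.0004], "rotation": [0.03, -1.55, 0], "claw": 1}, {"offset": [-0.0009, 0, -0.0005], "rotation": [0.03, -1.55, 0], "claw": 1}, {"offset": [-0.0008, 0, -0.0008], "rotation": [0.05, -2.5, 0], "claw": 1}, {"offset": [0, 0, 0], "rotation": [0, 0, 0], "claw": 1}]'

```text
clock: 9.98
tool_pos: [620.0, 26.1, 45.2]
tool_rot: [0.001, 0.988, 0.009, -0.152]
force: [-6.0, 1.0, -1.0]
width: 36.0
gripper_force: 35.0
```

```bash
python3 -c "
from h import *
st()"
```

```text
t=9.97 tcp [620.   26.1  45.2] tilt 17.47 yaw 1.10 roll -0.01 | u -11.62 v -0.15 edge u -30.52 z 11.96 F [-6.  1. -1.] w 36.0
```

Emit:
step_arm --moves '[{"offset": [-0.0004, 0, -0.0011], "rotation": [0.05, -2.5, 0], "claw": 1}, {"offset": [-0.0006, 0, -0.001], "rotation": [0.05, -2.5, 0], "claw": 1}, {"offset": [0, 0, 0], "rotation": [0, 0, 0], "claw": 1}]'

```text
clock: 10.35
tool_pos: [619.2, 26.1, 43.3]
tool_rot: [0.001, 0.994, 0.01, -0.108]
force: [-7.2, -0.3, 1.8]
width: 35.8
gripper_force: 35.0
```

```bash
python3 -c "
from h import *
st()"
```

```text
t=10.35 tcp [619.2  26.1  43.3] tilt 12.44 yaw 1.10 roll -0.01 | u -10.77 v -0.17 edge u -32.52 z 11.84 F [-7.2 -0.3  1.8] w 35.8
```

Emit:
step_arm --moves '[{"offset": [-0.0009, 0, -0.0011], "rotation": [0.05, -2.5, 0], "claw": 1}, {"offset": [-0.0008, 0, -0.0011], "rotation": [0.05, -2.5, 0], "claw": 1}, {"offset": [0, 0, 0], "rotation": [0, 0, 0], "claw": 1}]'

```text
clock: 10.72
tool_pos: [617.5, 26.1, 41.1]
tool_rot: [0.0, 0.998, 0.01, -0.065]
force: [-7.3, 0.4, 3.6]
width: 35.6
gripper_force: 35.0
```

```bash
python3 -c "
from h import *
st()"
```

```text
t=10.72 tcp [617.5  26.1  41.1] tilt 7.43 yaw 1.09 roll -0.01 | u -9.11 v -0.23 edge u -33.51 z 11.73 F [-7.3  0.4  3.6] w 35.6
```

Emit:
step_arm --moves '[{"offset": [-0.0007, 0, -0.001], "rotation": [0.05, -2.5, 0], "claw": 1}, {"offset": [-0.0009, 0, -0.001], "rotation": [0.05, -2.5, 0], "claw": 1}, {"offset": [0, 0, 0], "rotation": [0, 0, 0], "claw": 1}]'

```text
clock: 11.1
tool_pos: [615.7, 26.0, 39.1]
tool_rot: [0.0, 1.0, 0.01, -0.021]
force: [-8.2, -0.1, 5.6]
width: 35.9
gripper_force: 35.0
```

```bash
python3 -c "
from h import *
st()"
```

```text
t=11.10 tcp [615.7  26.   39.1] tilt 2.44 yaw 1.10 roll -0.01 | u -7.35 v -0.21 edge u -34.22 z 11.91 F [-8.2 -0.1  5.6] w 35.9
```

Emit:
step_arm --moves '[{"offset": [-0.0006, 0, -0.0006], "rotation": [0.03, -1.25, 0], "claw": 1}, {"offset": [-0.0006, 0, -0.0006], "rotation": [0.03, -1.25, 0], "claw": 1}, {"offset": [0, 0, 0], "rotation": [0, 0, 0], "claw": 1}]'

```text
clock: 11.48
tool_pos: [614.9, 26.0, 38.1]
tool_rot: [-0.0, 1.0, 0.01, 0.0]
force: [-10.3, -0.4, 12.3]
width: 35.9
gripper_force: 35.0
```

```bash
python3 - <<'E'
from h import *
o=st();print(o["ft_torque"])
a,d,P,cp=cloud("wrist");np.savez("w5.npz",a=a,d=d,P=P)
q=P[...,:2]-PC;U=q@DU;V=q@DV;Z=P[...,2];ok=d>0
t=ok&(Z>50)&(Z<66)&(a.min(2)>110)&(abs(V)<25)&(U<30)&(U>-45)
X=np.c_[U[t],V[t],np.ones(t.sum())];c=np.linalg.lstsq(X,Z[t],rcond=None)[0];print(t.sum(),c,"slope deg",np.degrees(c[:2]),"z at 0",c[2],[np.percentile(x[t],[1,99]) for x in(U,V)])
E
```

```text
t=11.47 tcp [614.9  26.   38.1] tilt -0.06 yaw 1.09 roll -0.02 | u -6.52 v -0.23 edge u -34.54 z 12.10 F [-10.3  -0.4  12.3] w 35.9
[-0.12161451  2.70995499  0.03609031]
5821 [2.05116368e-02 2.41603151e-03 5.81275295e+01] slope deg [1.17523022 0.13842841] z at 0 58.12752953581721 [array([-33.84942634,  22.99343298]), array([-20.86648304,  20.77861464])]
```

```bash
python3 - <<'E'
from h import *
for n,zl,zh,du in(("w3",178,190,88),("w5",50,66,0)):
  f=np.load(n+".npz");a,P,d=f["a"],f["P"],f["d"]
  q=P[...,:2]-PC;U=q@DU-du;V=q@DV;Z=P[...,2];ok=d>0
  t=ok&(Z>zl)&(Z<zh)&(a.min(2)>110)&(abs(V-(7 if du else 0))<14)&(U<18)&(U>-28)
  c=np.polyfit(U[t],Z[t],1);print(n,"blk",t.sum(),c,np.degrees(c[0]))
  U=q@DU
  t=ok&(abs(Z-30)<3)&(a.max(2)<90)&(abs(V)>21)&(abs(V)<33)&(abs(U)<58);c=np.polyfit(U[t],Z[t],1);print(n,"unit",t.sum(),c,np.degrees(c[0]))
E
```

```text
w3 blk 3505 [2.46628746e-03 1.84289393e+02] 0.14130786225843797
w3 unit 2819 [-9.93788755e-04  3.02122680e+01] -0.056939901361087425
w5 blk 3420 [7.44865361e-03 5.81714258e+01] 0.4267764148760969
w5 unit 2748 [-1.07482541e-04  3.02318251e+01] -0.0061582959914109475
```

Emit:
step_arm --moves '[{"offset": [-0.0005, 0, 0.0002], "rotation": [0, -0.3, 0], "claw": 1}, {"offset": [-0.0004, 0, 0], "rotation": [0, 0, 0], "claw": 1}, {"offset": [0, 0, 0], "rotation": [0, 0, 0], "claw": 1}]'

```text
clock: 11.9
tool_pos: [614.6, 26.0, 38.1]
tool_rot: [-0.0, 1.0, 0.009, 0.003]
force: [-7.0, -1.0, 8.8]
width: 35.4
gripper_force: 35.0
```

```bash
python3 -c "
from h import *
print(st()['ft_torque'])"
```

```text
t=11.90 tcp [614.6  26.   38.1] tilt -0.38 yaw 1.08 roll -0.03 | u -6.25 v -0.20 edge u -34.42 z 12.30 F [-7.  -1.   8.8] w 35.4
[-0.19025981  1.81629045 -0.01948647]
```

Emit:
step_arm --moves '[{"offset": [0, 0, 0], "rotation": [0, 0, 0], "claw": 0.1}, {"offset": [0, 0, 0], "rotation": [0, 0, 0], "claw": -0.1}, {"offset": [0, 0, 0], "rotation": [0, 0, 0], "claw": -0.1}, {"offset": [0, 0, 0.01], "rotation": [0, 0.3, 0], "claw": -0.1}, {"offset": [0, 0, 0.03], "rotation": [0, 0, 0], "claw": -0.1}, {"offset": [0, 0, 0.03], "rotation": [0, 0, 0], "claw": -0.1}, {"offset": [-0.02, 0, 0.03], "rotation": [0, 0, 0], "claw": 1}, {"offset": [-0.03, 0, 0], "rotation": [0, 0, 0], "claw": 1}, {"offset": [0, 0, 0], "rotation": [0, 0, 0], "claw": 1}]'

```text
clock: 13.02
tool_pos: [563.9, 25.9, 139.0]
tool_rot: [-0.0, 1.0, 0.01, 0.001]
force: [0.4, 0.2, 0.0]
width: 25.4
gripper_force: 0.0
```

```bash
python3 - <<'E'
from h import *
st()
a,d,P,cp=cloud("wrist");np.savez("w6.npz",a=a,d=d,P=P);cv2.imwrite("pics/w6.png",a)
q=P[...,:2]-PC;U=q@DU;V=q@DV;Z=P[...,2];ok=d>0
t=ok&(Z>50)&(Z<66)&(a.min(2)>110)&(abs(V)<25)&(U<32)&(U>-45)
print([np.percentile(x[t],[0.5,50,99.5]) for x in(U,V)])
t&=(abs(V)<15)&(U>-30)&(U<20);c=np.polyfit(U[t],Z[t],1);print("blk",t.sum(),c,np.degrees(c[0]))
t=ok&(abs(U-31)<4)&(abs(V)<12);print("step z",np.median(Z[t]),t.sum())
t=ok&(abs(Z-30)<3)&(a.max(2)<90)&(abs(V)>21)&(abs(V)<33)&(abs(U)<58);print("unit",np.median(Z[t]))
t=ok&(Z>45)&(Z<58)&(U>48)&(U<85)&(abs(V)<25);print("tab",t.sum(),[np.percentile(x[t],[1,50,99]) for x in(U,V,Z)] if t.any() else 0)
E
```

```text
t=13.03 tcp [563.9  25.9 139. ] tilt -0.15 yaw 1.09 roll -0.02 | u 44.44 v -1.04 edge u 16.37 z 113.09 F [0.4 0.2 0. ] w 25.4
[array([-32.18446906,  -5.17923643,  24.50915485]), array([-18.21854272,  -0.84790035,  17.28060133])]
blk 1972 [-2.95614726e-03  5.82234211e+01] -0.16937476178093078
step z 28.391374094082124 108
unit 30.245651948950268
tab 252 [array([60.9848205 , 63.5173576 , 68.48544983]), array([-11.32962643,   0.15516649,  11.66160816]), array([45.94955619, 53.40967956, 55.20825618])]
```

View pics/w6.png

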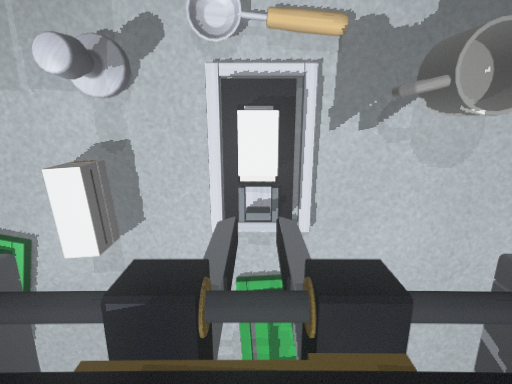

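The block is seated: flat, top at 58.0, spanning u -33 to 25, at pixel (258,146). The keeper tab is at (258,205). Next I'll put the closed fingers behind the tab.

Emit:
step_arm --moves '[{"offset": [-0.025, -0.001, 0], "rotation": [0, 0, 0], "claw": 1}, {"offset": [-0.026, -0.001, 0], "rotation": [0, 0, 0], "claw": 1}, {"offset": [0, 0, -0.035], "rotation": [0, 0, 0], "claw": 1}, {"offset": [0, 0, -0.035], "rotation": [0, 0, 0], "claw": 1}, {"offset": [0, 0, -0.025], "rotation": [0, 0, 0], "claw": 1}, {"offset": [0, 0, 0], "rotation": [0, 0, 0], "claw": 1}]'

```text
clock: 13.82
tool_pos: [513.5, 24.2, 41.4]
tool_rot: [-0.001, 1.0, 0.01, -0.001]
force: [-1.1, 0.5, 1.0]
width: 0.6
gripper_force: 0.0
```

```bash
python3 -c "
from h import *
st()"
```

```text
t=13.82 tcp [513.5  24.2  41.4] tilt 0.07 yaw 1.10 roll -0.06 | u 94.91 v -0.20 edge u 66.94 z 15.40 F [-1.1  0.5  1. ] w 0.6
```

Pushing towards -x of the dock (world +x): contact is expected at u≈78 and closed at u≈64.

Emit:
step_arm --moves '[{"offset": [0.008, 0.0001, 0], "rotation": [0, 0, 0], "claw": 1}, {"offset": [0.006, 0.0001, 0], "rotation": [0, 0, 0], "claw": 1}, {"offset": [0.004, 0.0001, 0], "rotation": [0, 0, 0], "claw": 1}, {"offset": [0.004, 0.0001, 0], "rotation": [0, 0, 0], "claw": 1}, {"offset": [0, 0, 0], "rotation": [0, 0, 0], "claw": 1}]'

```text
clock: 14.45
tool_pos: [536.3, 24.5, 43.0]
tool_rot: [-0.0, 1.0, 0.009, 0.001]
force: [-0.2, -0.9, 0.1]
width: 0.6
gripper_force: 0.0
```

```bash
python3 -c "
from h import *
st()"
```

```text
t=14.45 tcp [536.3  24.5  43. ] tilt -0.14 yaw 1.08 roll -0.05 | u 72.08 v -0.10 edge u 44.02 z 17.03 F [-0.2 -0.9  0.1] w 0.6
```

Emit:
step_arm --moves '[{"offset": [0.003, 0, 0], "rotation": [0, 0, 0], "claw": 1}, {"offset": [0.002, 0, 0], "rotation": [0, 0, 0], "claw": 1}, {"offset": [0, 0, 0], "rotation": [0, 0, 0], "claw": 1}]'

```text
clock: 14.82
tool_pos: [541.1, 24.5, 42.8]
tool_rot: [-0.001, 1.0, 0.009, 0.001]
force: [-0.6, -0.8, 0.3]
width: 0.5
gripper_force: 0.1
```

```bash
python3 -c "
from h import *
st()"
```

```text
t=14.82 tcp [541.1  24.5  42.8] tilt -0.12 yaw 1.08 roll -0.06 | u 67.26 v -0.04 edge u 39.21 z 16.86 F [-0.6 -0.8  0.3] w 0.5
```

Emit:
step_arm --moves '[{"offset": [0.0015, 0, 0], "rotation": [0, 0, 0], "claw": 1}, {"offset": [0.0015, 0, 0], "rotation": [0, 0, 0], "claw": 1}]'

```text
clock: 15.08
tool_pos: [543.2, 24.5, 42.7]
tool_rot: [-0.0, 1.0, 0.009, 0.0]
force: [-9.5, -0.3, 7.5]
width: 0.6
gripper_force: 5.0
```

Emit:
step_arm --moves '[{"offset": [0.001, 0, 0], "rotation": [0, 0, 0], "claw": 1}, {"offset": [0, 0, 0], "rotation": [0, 0, 0], "claw": 1}]'

```text
clock: 15.32
tool_pos: [543.2, 24.4, 42.5]
tool_rot: [-0.0, 1.0, 0.01, -0.001]
force: [-11.3, 0.4, 7.8]
width: 0.2
gripper_force: 5.7
```

```bash
python3 - <<'E'
from h import *
st()
a,d,P,cp=cloud("wrist")
q=P[...,:2]-PC;U=q@DU;V=q@DV;Z=P[...,2];ok=d>0
t=ok&(Z>48)&(Z<58)&(U>40)&(U<65)&(abs(V)<25);print("tab",t.sum(),[np.percentile(x[t],[1,50,99]) for x in(U,V,Z)] if t.any() else 0)
E
```

```text
t=15.32 tcp [543.2  24.4  42.5] tilt 0.08 yaw 1.09 roll -0.02 | u 65.17 v 0.10 edge u 37.21 z 16.48 F [-11.3   0.4   7.8] w 0.2
tab 699 [array([47.5847662 , 51.73409809, 57.3545353 ]), array([-11.79294384,   0.28225499,  11.85110429]), array([48.51539817, 53.58192209, 57.68796931])]
```

Emit:
step_arm --moves '[{"offset": [-0.01, 0, 0], "rotation": [0, 0, 0], "claw": 1}, {"offset": [-0.025, 0, 0.01], "rotation": [0, 0, 0], "claw": 1}, {"offset": [-0.01, 0, 0.05], "rotation": [0, 0, 0], "claw": 1}, {"offset": [0.005, 0, 0.05], "rotation": [0, 0, 0], "claw": 1}, {"offset": [0, 0, 0], "rotation": [0, 0, 0], "claw": 1}]'

```text
clock: 16.0
tool_pos: [507.3, 24.7, 156.5]
tool_rot: [-0.0, 1.0, 0.009, 0.004]
force: [-0.3, -0.2, -0.8]
width: 0.4
gripper_force: 0.0
```

```bash
python3 - <<'E'
from h import *
st()
a,d,P,cp=cloud("wrist");cv2.imwrite("pics/w7.png",a)
q=P[...,:2]-PC;U=q@DU;V=q@DV;Z=P[...,2];ok=d>0
t=ok&(Z>45)&(Z<58)&(U>40)&(U<75)&(abs(V)<25);print("tab",t.sum(),[np.percentile(x[t],[1,50,99]).round(2) for x in(U,V,Z)])
t&=Z>52;print("top",[np.percentile(x[t],[1,50,99]).round(2) for x in(U,V,Z)])
f=np.load("w3.npz");P0,d0=f["P"],f["d"];q0=P0[...,:2]-PC;t=(d0>0)&(P0[...,2]>52)&(P0[...,2]<58)&(q0@DU>55)&(q0@DU<75)&(abs(q0@DV)<25);print("before top",np.percentile((q0@DU)[t],[1,50,99]))
t=ok&(Z>50)&(Z<66)&(a.min(2)>110)&(abs(V)<25)&(U<30)&(U>-45);print([np.percentile(x[t],[.5,99.5]) for x in(U,V)])
t&=(abs(V)<15)&(U>-30)&(U<20);c=np.polyfit(U[t],Z[t],1);print("blk",c,np.degrees(c[0]))
for u in range(20,80,3):
  t=ok&(abs(U-u)<1.5)&(abs(V)<7)
  if t.any(): print(u,np.median(Z[t]).round(1),end='; ')
E
```

```text
t=16.00 tcp [507.3  24.7 156.5] tilt -0.51 yaw 1.06 roll -0.05 | u 101.13 v -0.78 edge u 72.89 z 130.77 F [-0.3 -0.2 -0.8] w 0.4
tab 223 [array([48.2 , 52.  , 55.96]), array([-11.1 ,   0.36,  11.85]), array([51.53, 53.64, 55.28])]
top [array([48.22, 52.  , 55.92]), array([-11.1 ,   0.36,  11.84]), array([52.13, 53.66, 55.28])]
before top [61.16205311 64.87630034 68.54596798]
[array([-32.19827053,  24.55359666]), array([-18.14154649,  17.24898679])]
blk [-3.56840482e-03  5.81936431e+01] -0.20445453561044516
20 58.0; 23 58.0; 26 34.0; 29 34.9; 32 34.6; 35 34.9; 38 34.7; 41 35.0; 44 34.9; 47 35.3; 50 54.0; 53 53.6; 56 53.8; 59 34.6; 62 34.6; 65 30.4; 68 270.9; 71 277.9; 74 277.9; 77 278.1;
```

View pics/w7.png

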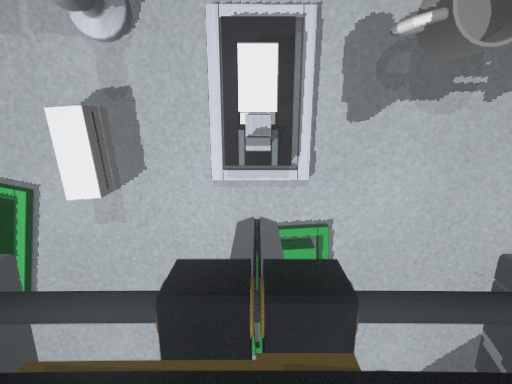

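The keeper tab is centred at u=52.0 (66 − 14), and its plate covers the step at pixel (258,120). The block is flat and the robot is clear, so I'm handing in.

```bash
python3 -c "
from rig import r
print(r.hand_in())"
```

```text
the job is handed in; nothing more can be done
None
```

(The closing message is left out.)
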